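# Push the low tin through the gap between two mugs

## Task

Two mugs stand side by side with a narrow gap between them; a low, wide tin stands on one side of the gap and a tall tin on the other. With the fingertips, push the low tin along the worktop through the gap between the mugs until it stands close beside the tall tin, touching it or less than about 2 cm from it. Do not lift or tip the low tin, do not ram the mugs, and leave the tall tin, the garlic and the kitchen timer where they stand.

Things in the scene. Friction and masses are not known exactly. Their poses are not given: they have to be found in the camera images.
- low_tin: The low, wide food tin that is to be pushed: an upright cylinder 86 mm in diameter and 40 mm high, 0.2 to 0.35 kg, loose. Origin: centre of its underside (z = 0 on the worktop), z axis up.
- tall_tin: The tall food tin, on the other side of the gap: an upright cylinder 75 mm in diameter and 110 mm high, about 0.5 kg, loose. Origin: centre of its underside. Which side of the mugs has the low tin and which the tall one varies. When the two tins touch, their axes are 81 mm apart.
- near_cup (a point): Middle of the nearer of two identical plain light mugs (half-way up its axis, z = 0.03): cup 86 mm across and 60 mm high, stuck fast to the worktop, its handle pointing away from the other mug. The two mug axes are 183 mm apart, so the gap is 97 mm wide, about 5 mm more than the low tin on either side; the way through is level and at right angles to the line between the mug axes, and the worktop is clear along it.
- far_cup (a point): Middle of the farther of two identical plain light mugs (half-way up its axis, z = 0.03): cup 86 mm across and 60 mm high, stuck fast to the worktop, its handle pointing away from the other mug. The near and far mug axes are 183 mm apart. Beyond it stand a bread bin and, from x = 0.72 on, a wall shelf whose underside is at z = 0.29: keep the gripper and wrist clear of them.
- garlic: A loose garlic bulb, 53 mm across and 52 mm high, to one side of the way to the gap; to be left alone. Origin: centre of its underside.
- timer: A loose round kitchen timer, 65 mm in diameter and 55 mm high, to one side of the way; to be left alone. Origin: centre of its underside.
Mind the look-alikes: they are no part of the job. Several things look just like the tall_tin: the one meant starts farthest to the robot's right.

How it is judged:
By the outcome, as a careful person would: the job done as asked, in the order asked, and still so for the second after the job is handed in, with the robot touching nothing.
It also fails if it takes over 48 s, if anything falls off the work surface, if the arm or the gripper's body presses on something with over 40 N, if the wrist force passes 120 N, or if a joint passes its speed limit or range.

## Robot

A 6-joint arm with a two-finger parallel gripper is mounted at the origin on a cart in front of the work surface, level with it; the furniture and walls round the work are solid. World frame = base frame: x ahead of the robot, y to its left, z up, the work surface at z = 0. Lengths are in mm, angles in rad, forces in N, time in s.
With the tool pointing down it reaches from about 350 to 975 mm from the base axis. Payload 17.4 kg.
Tool frame: the origin (TCP) lies at the very end of the fingers, on their centre line; the grasp point (between the pads) lies 19 mm behind it (env.grip_point_offset is the distance from the TCP to the grasp point, in mm); z points along the fingers, y is the line along which they close (so a half turn about z gives the same grasp; the last joint's range is limited). The gripper opens to 85 mm and grips with 20 to 120 N. Pads are 22 mm wide; open, the fingers measure 114 mm over their backs; the gripper's body (76 mm by 85 mm) begins 54 mm behind the grasp point. The pads swing forward as they close: fully open they stand 13 mm farther back than shut.
Start: joints at [-1.278, 0.116, 1.442, -0, 1.584, -0.038], TCP at [219.231, -638.412, 200.703] pointing down, gripper open.
Joint ranges: [-2.83, 2.83], [-0.83, 2.19], [0.07, 2.5], [-1.14, 4.28], [0.01, 3], [-2.97, 2.97]. Speed limits (rad/s): [1.89, 1.89, 2.22, 3.14, 3.14, 3.14].

## Interface

Orientations are given as a unit quaternion [w, x, y, z].
In Python, from plant import env gives the robot as it stands.
- The arm moves only by the tool carry_out, never from a script. Its argument "targets" is a list of rows, each an object with "jaw": the gripper command: -1 is fully open, 1 is shut, values between are in proportion; "travel": the shift along the tool's x, y, z each as a share of 0.2 m, from -1 to 1, a list of three; "twist": the turn about the tool's z as a share of 45 degrees, from -1 to 1. A call has 1 to 20 rows; each row is the pose to reach, as a shift and turn from the pose commanded when the call began, along the tool's axes at that moment; what a row does not reach only later rows make up. A row lasts 1/12 s, in which the tool goes at most 41.7 mm and 7.16 degrees, less where a joint would pass 70% of its speed; a pose out of reach is approached as far as the arm can. A call with a number of a shift or a turn outside -1 to 1 is refused whole. A call with a gripper value outside its range is refused whole. The fingers move at their own pace and stop on an object; the grip force is fixed at half the most. Time passes only in rows, so rows that repeat a pose let the fingers close. It gives the time, the measured TCP pose, the force, the opening and the grip force at its end, in the units of the state.
- env.sense(): the state, without advancing time (a new reading comes with each control period).
- env.snapshot(name): name is "scene" or "top"; returns the picture (384x512x3 uint8, red, green, blue); there is no depth.
- env.camera_params(name): a dict with "mtx" (3x3 intrinsics, pixels), "R" (3x3) and "t" (3): a world point X has camera coordinates R X + t. Camera axes: x right, y down, z forward; pixel columns grow to the right and rows downward; lengths in mm; the calibration is good to about 2 mm. A picture is of the moment at which its call begins. camera_params takes no time and is no camera call.
- env.finish_job(): hands the job in; it is judged then, once.
Trained networks look in the newest picture that a camera, given by its name, has taken for a name from the list of things; names that differ only in an ending like _2 or _b are one class to them, and where a whole thing is asked for, a point or a joint stands for the part that bears it (a point fixed in the world has none). Each returns a list of dicts, best first, with "p" (0 to 1); they miss things now and then, are a little off and sometimes report something else, mostly with a low value. They report only what shows in the picture. A call takes as long as a camera call. They do not tell look-alikes from the thing itself.
- env.search_frame(query, camera): "location" ([column, row] in pixels, amid what is visible of it).
- env.place_of(query, camera): "location" ([column, row] in pixels: a listed point, or the origin of a listed thing).
The state is a dict: "clock": time; "qpos": joint angles; "joint_velocities": joint speeds; "joint_efforts": joint torques, N m; "position": TCP position; "tool_rot": TCP orientation; "contact_force": force on the tool from outside, world axes, zero at the start; "torque": the same for the moment, N m; "width": finger opening in mm; "finger_force": force on a finger pad.
Only numpy, scipy, OpenCV 4.12 (cv2) and the standard library are available. Lean on these libraries where they do the work, as an engineer would, in place of code of your own. Each camera call takes 0.05 s, during which the arm holds its last target. There are 200 camera calls.

## Working session

There is one attempt and no reset: what is moved stays moved. The work goes in short steps, Python scripts to look and compute and a tool call to move; the robot and the scene stay as the last step left them, time stands still between calls to the robot, and variables do not carry over. Pictures are saved under pics/ and viewed, at most 10 in all, crops included, and the job is handed in when it is done.

Besides the shell and the picture viewer there is one more tool, called by a JSON object that holds its "api" and its "payload". carry_out: Moves the arm, as the interface text tells. Shift numbers are shares of 0.2 m and turn numbers shares of 45 degrees, none past 1 either way. Its arguments: {"type":"object","properties":{"targets":{"type":"array"}},"required":["targets"]}

```bash
mkdir -p pics
cat > h.py <<'E'
import numpy as np,cv2
from plant import env
def ray(cam,uv,z):
    c=env.camera_params(cam);K,R,t=[np.array(c[k],float) for k in("mtx","R","t")]
    o=-R.T@t; d=R.T@np.linalg.solve(K,[uv[0],uv[1],1]); return o+d*(z-o[2])/d[2]
def proj(cam,X):
    c=env.camera_params(cam);K,R,t=[np.array(c[k],float) for k in("mtx","R","t")]
    p=K@(R@np.array(X,float)+t.ravel());return p[:2]/p[2]
E
python3 - <<'E'
from h import *
for c in("scene","top"):
    im=env.snapshot(c);cv2.imwrite(f"pics/{c}0.png",im[...,::-1])
    for n,z in(("low_tin",0),("tall_tin",0),("near_cup",30),("far_cup",30),("garlic",0),("timer",0)):
        for d in env.place_of(n,c):
            print(c,n,np.round(d["location"]),round(d["p"],2),np.round(ray(c,d["location"],z)[:2]))
s=env.sense();print(s["clock"],s["position"],s["tool_rot"],s["width"])
E
```

```text
scene low_tin [301. 166.] 0.9 [531. -97.]
scene tall_tin [205. 246.] 0.67 [572. 324.]
scene tall_tin [196. 293.] 0.63 [501. 440.]
scene near_cup [282. 208.] 0.93 [468. 127.]
scene far_cup [231. 184.] 0.65 [638. 125.]
scene garlic [255. 259.] 0.75 [444. 287.]
scene garlic [205. 248.] 0.48 [569. 329.]
scene garlic [232. 182.] 0.38 [664.  89.]
scene timer [250. 167.] 0.59 [658.  -0.]
top low_tin [360. 208.] 0.78 [530. -93.]
top tall_tin [137. 221.] 0.7 [493. 438.]
top near_cup [263. 239.] 0.8 [453. 136.]
top near_cup [185. 184.] 0.72 [576. 320.]
top far_cup [274. 158.] 0.57 [644. 115.]
top far_cup [362. 203.] 0.34 [537. -89.]
top garlic [203. 244.] 0.95 [441. 277.]
top timer [321. 156.] 0.94 [657.  -1.]
0.7 [ 219.221392   -638.42172708  200.72804342] [ 1.28895834e-05  9.86354523e-01  1.64635220e-01 -1.33974125e-05] 85.40724778558602
```

View pics/top0.png

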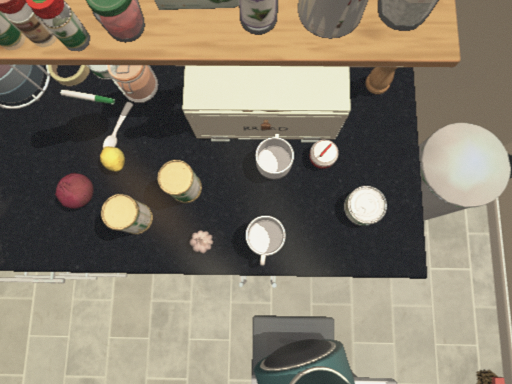

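View pics/scene0.png

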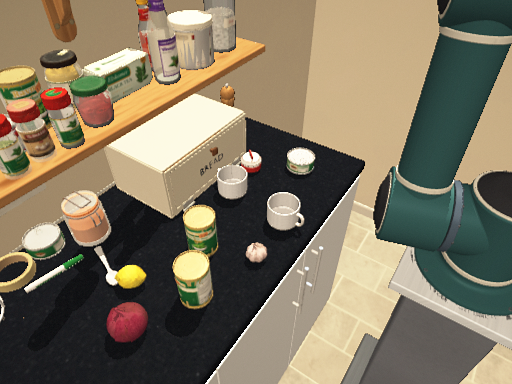

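In the top view the candidates are:
- **Tall tins:** (180,182), giving y≈320, and (127,215), giving y≈440. The right-most is (180,182).
- **Low tin:** (365,206) in top. A look-alike stands far left in scene at (43,240).
- **Mugs:** (266,236) and (274,158).

Next I'll refine the positions with a contour fit.

```bash
cat > fit.py <<'E'
from h import *
from scipy.optimize import minimize
def hull(cam,x,y,r,h):
    a=np.linspace(0,2*np.pi,90,endpoint=False)
    P=[proj(cam,(x+r*np.cos(t),y+r*np.sin(t),z)) for z in(0,h) for t in a]
    c=cv2.convexHull(np.array(P,np.float32))[:,0]; c=np.vstack([c,c[:1]])
    s=np.r_[0,np.cumsum(np.linalg.norm(np.diff(c,axis=0),axis=1))];u=np.linspace(0,s[-1],200)
    return np.c_[np.interp(u,s,c[:,0]),np.interp(u,s,c[:,1])].astype(np.float32)
def grad(im):
    g=cv2.GaussianBlur(im.astype(np.float32),(0,0),1.0)
    m=np.sqrt(cv2.Sobel(g,-1,1,0)**2+cv2.Sobel(g,-1,0,1)**2).max(2);return np.minimum(m,250)
def fit(G,cams,x0,r,h,rng=16):
    def f(p):
        return -sum(cv2.remap(G[c],*[np.ascontiguousarray(hull(c,p[0],p[1],r,h)[:,i]) for i in(0,1)],cv2.INTER_LINEAR).mean() for c in cams)
    b=min(((f((x0[0]+i,x0[1]+j)),x0[0]+i,x0[1]+j) for i in range(-rng,rng+1,4) for j in range(-rng,rng+1,4)))
    o=minimize(f,b[1:],method="Nelder-Mead",options=dict(initial_simplex=[b[1:],(b[1]+3,b[2]),(b[1],b[2]+3)]))
    return o.x,-o.fun
E
python3 - <<'E'
from fit import *
I={c:cv2.imread(f"pics/{c}0.png") for c in("scene","top")};G={c:grad(I[c]) for c in I}
T=dict(low=((530,-95),43,40),tall=((574,322),37.5,110),near=((460,131),43,60),far=((641,120),43,60),timer=((657,0),32.5,30),garlic=((443,282),26,40))
big=cv2.resize(I["top"],None,fx=3,fy=3,interpolation=cv2.INTER_CUBIC);q={}
for n,(x,r,h) in T.items():
    for cs in(("top",),("scene",),("top","scene")):
        p,s=fit(G,cs,x,r,h);print(n,cs,p.round(1),round(s/len(cs)))
    q[n]=p
    cv2.polylines(big,[np.int32((hull("top",*p,r,h)+.5)*3)],True,(0,0,255),1)
d=q["far"]-q["near"];m=(q["far"]+q["near"])/2;print("dist",np.linalg.norm(d),"mid",m,"angle push",np.degrees(np.arctan2(d[0],-d[1])))
cv2.imwrite("pics/fit0.png",big[330:850,420:1200])
E
```

```text
Traceback (most recent call last):
  File "fit.py", line 15, in fit
    b=min(((f((x0[0]+i,x0[1]+j)),x0[0]+i,x0[1]+j) for i in range(-rng,rng+1,4) for j in range(-rng,rng+1,4)))
  File "fit.py", line 15, in <genexpr>
    b=min(((f((x0[0]+i,x0[1]+j)),x0[0]+i,x0[1]+j) for i in range(-rng,rng+1,4) for j in range(-rng,rng+1,4)))
            ~^^^^^^^^^^^^^^^^^^^
  File "fit.py", line 14, in f
    return -sum(cv2.remap(G[c],*[np.ascontiguousarray(hull(c,p[0],p[1],r,h)[:,i]) for i in(0,1)],cv2.INTER_LINEAR).mean() for c in cams)
            ~~~^^^^^^^^^^^^^^^^^^^^^^^^^^^^^^^^^^^^^^^^^^^^^^^^^^^^^^^^^^^^^^^^^^^^^^^^^^^^^^^^^^^^^^^^^^^^^^^^^^^^^^^^^^^^^^^^^^^^^^^^^
  File "fit.py", line 14, in <genexpr>
    return -sum(cv2.remap(G[c],*[np.ascontiguousarray(hull(c,p[0],p[1],r,h)[:,i]) for i in(0,1)],cv2.INTER_LINEAR).mean() for c in cams)
                                                      ~~~~^^^^^^^^^^^^^^^^^
  File "fit.py", line 5, in hull
    P=[proj(cam,(x+r*np.cos(t),y+r*np.sin(t),z)) for z in(0,h) for t in a]
       ~~~~^^^^^^^^^^^^^^^^^^^^^^^^^^^^^^^^^^^^^
  File "h.py", line 7, in proj
    c=env.camera_params(cam);K,R,t=[np.array(c[k],float) for k in("mtx","R","t")]
ValueError: time passes only in moves, steps and waits
```

Cache the camera parameters.

```bash
python3 - <<'E'
s=open('h.py').read().replace("c=env.camera_params(cam)","c=CP[cam]").replace("def ray",'CP={c:env.camera_params(c) for c in("scene","top")}\ndef ray',1)
open('h.py','w').write(s)
E
cat > run0.py <<'E'
from fit import *
I={c:cv2.imread(f"pics/{c}0.png") for c in("scene","top")};G={c:grad(I[c]) for c in I}
T=dict(low=((530,-95),43,40),tall=((574,322),37.5,110),near=((460,131),43,60),far=((641,120),43,60),timer=((657,0),32.5,30),garlic=((443,282),26,40))
big=cv2.resize(I["top"],None,fx=3,fy=3,interpolation=cv2.INTER_CUBIC);q={}
for n,(x,r,h) in T.items():
    for cs in(("top",),("scene",),("top","scene")):
        p,s=fit(G,cs,x,r,h);print(n,cs,p.round(1),round(s/len(cs)))
    q[n]=p
    cv2.polylines(big,[np.int32((hull("top",*p,r,h)+.5)*3)],True,(0,0,255),1)
d=q["far"]-q["near"];m=(q["far"]+q["near"])/2;print("dist",np.linalg.norm(d),"mid",m,"angle push",np.degrees(np.arctan2(d[0],-d[1])))
cv2.imwrite("pics/fit0.png",big[330:850,420:1200])
E
python3 run0.py
```

```text
low ('top',) [534.4 -97. ] 228
low ('scene',) [533.9 -95.6] 235
low ('top', 'scene') [534.3 -96.8] 231
tall ('top',) [575.4 325.2] 219
tall ('scene',) [577.3 324.5] 192
tall ('top', 'scene') [576.3 325.5] 204
near ('top',) [460.2 131.6] 245
near ('scene',) [461.4 131.1] 248
near ('top', 'scene') [460.7 131.7] 245
far ('top',) [643.4 113.4] 218
far ('scene',) [644.7 114.3] 233
far ('top', 'scene') [643.8 113.6] 224
timer ('top',) [659.2  -6.4] 222
timer ('scene',) [662.8 -12. ] 234
timer ('top', 'scene') [659.6  -7. ] 221
garlic ('top',) [445.5 276.9] 167
garlic ('scene',) [441.  288.6] 148
garlic ('top', 'scene') [450.1 273.3] 127
dist 184.02077034250863 mid [552.22849144 122.63157107] angle push 84.36935229895673
```

View pics/fit0.png

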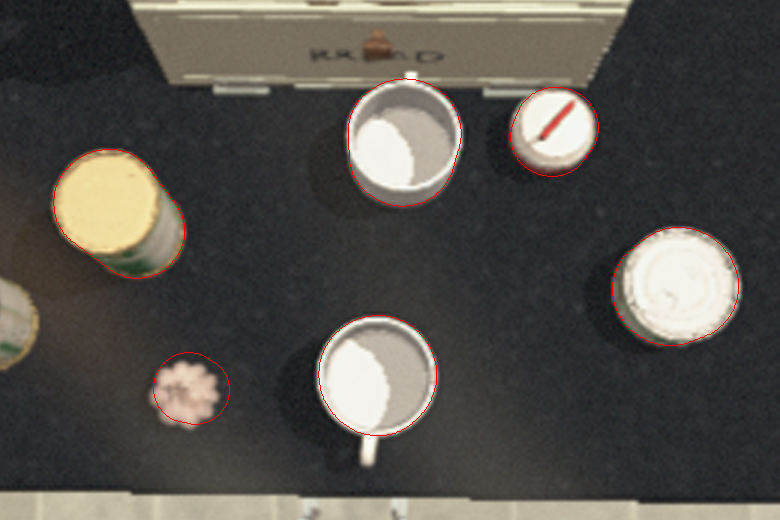

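The contour fits hug every outline and the mug spacing comes out at 184 mm against 183 given. The garlic fit is poor, but its network position will do. Before moving, I'll check the pale round object at top (465,165) and the start of the travel path.

Run:
```python
from h import *
for z in(-850,-400,0,300,600):
    X=ray("top",(465,165),z);W=ray("top",(495,250),z);print(z,X.round(),"scene",proj("scene",X).round(),"wall",W.round())
print("edge",ray("top",(420,180),0).round(), ray("top",(420,270),0).round(),"tcp in top",proj("top",(219,-638,200)).round(),"scene",proj("scene",(219,-638,200)).round())
print("cam",{c:(-np.array(CP[c]["R"]).T@np.array(CP[c]["t"]).ravel()).round() for c in CP})
```

```text
-850 [ 878. -822. -850.] scene [297. 193.] wall [ 478. -923. -850.]
-400 [ 752. -571. -400.] scene [301. 164.] wall [ 456. -646. -400.]
0 [ 639. -348.    0.] scene [308. 120.] wall [ 437. -399.    0.]
300 [ 555. -180.  300.] scene [317.  63.] wall [ 423. -214.  300.]
600 [471. -13. 600.] scene [335. -50.] wall [409. -29. 600.]
edge [ 601. -238.    0.] [ 389. -224.    0.] tcp in top [730. 381.] scene [466.  69.]
cam {'scene': array([134., 748., 736.]), 'top': array([396., 137., 868.])}
```

{"api": "carry_out", "payload": {"targets": [{"jaw":0,"travel":[0.2,-0.15,0],"twist":-0.15},{"jaw":0,"travel":[0.4,-0.3,0],"twist":-0.3},{"jaw":0,"travel":[0.6,-0.45,0],"twist":-0.45},{"jaw":0,"travel":[0.8,-0.6,0],"twist":-0.6},{"jaw":0,"travel":[1,-0.75,0],"twist":-0.73},{"jaw":0,"travel":[1,-0.75,0],"twist":-0.73},{"jaw":0,"travel":[1,-0.75,0],"twist":-0.73},{"jaw":0,"travel":[1,-0.75,0],"twist":-0.73},{"jaw":0,"travel":[1,-0.75,0],"twist":-0.73},{"jaw":0,"travel":[1,-0.75,0],"twist":-0.73}]}}

```text
clock: 1.53
position: [359.2, -432.3, 200.6]
tool_rot: [-0.0, 0.9, 0.436, -0.0]
contact_force: [-0.3, -0.3, -0.7]
width: 42.4
finger_force: 0.0
```

{"api": "carry_out", "payload": {"targets": [{"jaw":0,"travel":[0.2,-0.02,0],"twist":-0.15},{"jaw":0,"travel":[0.4,-0.04,0],"twist":-0.3},{"jaw":0,"travel":[0.6,-0.06,0],"twist":-0.45},{"jaw":0,"travel":[0.8,-0.08,0],"twist":-0.6},{"jaw":0,"travel":[1,-0.08,0],"twist":-0.725},{"jaw":0,"travel":[1,-0.08,0],"twist":-0.725},{"jaw":0,"travel":[1,-0.08,0],"twist":-0.725},{"jaw":0,"travel":[1,-0.08,0],"twist":-0.725},{"jaw":0,"travel":[1,-0.08,0],"twist":-0.725}]}}

```text
clock: 2.28
position: [470.1, -265.9, 200.5]
tool_rot: [-0.0, 0.742, 0.671, -0.0]
contact_force: [0.5, -0.2, -0.6]
width: 42.5
finger_force: 0.0
```

```bash
cat > st.py <<'E'
from h import *
s=env.sense();p=np.array(s["position"]);w,x,y,z=s["tool_rot"]
a=2*np.arctan2(y,x);u=np.array([.0982,.9952]);n=np.array([.9952,-.0982]);d=p[:2]-[552.2,122.6]
print("pos",p.round(1),"ang",np.degrees(a).round(2),"along",(d@u).round(1),"lat(tool y)",(d@n).round(1),"F",np.round(s["contact_force"],1),s["clock"],"w",round(s["width"],1),"q",np.round(s["qpos"],2))
E
python3 st.py
```

```text
pos [ 470.1 -265.9  200.5] ang 84.27 along -394.7 lat(tool y) -43.5 F [ 0.5 -0.2 -0.6] 2.2833 w 42.5 q [-0.56 -0.18  1.73 -0.    1.59 -0.46]
```

{"api": "carry_out", "payload": {"targets": [{"jaw":0,"travel":[0.2,0.11,0],"twist":0},{"jaw":0,"travel":[0.41,0.22,0.1],"twist":0},{"jaw":0,"travel":[0.41,0.22,0.3],"twist":0},{"jaw":0,"travel":[0.41,0.22,0.5],"twist":0},{"jaw":0,"travel":[0.41,0.22,0.7],"twist":0},{"jaw":0,"travel":[0.41,0.22,0.85],"twist":0},{"jaw":0,"travel":[0.41,0.22,0.93],"twist":0},{"jaw":0,"travel":[0.41,0.22,0.96],"twist":0},{"jaw":0,"travel":[0.41,0.22,0.96],"twist":0},{"jaw":0,"travel":[0.41,0.22,0.96],"twist":0},{"jaw":0,"travel":[0.41,0.22,0.96],"twist":0}]}}

```text
clock: 3.2
position: [523.3, -188.0, 10.5]
tool_rot: [0.001, 0.741, 0.672, 0.0]
contact_force: [-0.5, 0.3, -0.7]
width: 42.8
finger_force: 0.0
```

```bash
python3 st.py
python3 - <<'E'
from h import *
im=env.snapshot("scene");cv2.imwrite("pics/s1.png",cv2.resize(im[100:270,180:400,::-1],None,fx=3,fy=3))
E
```

```text
pos [ 523.3 -188.    10.5] ang 84.38 along -312.0 lat(tool y) 1.7 F [-0.5  0.3 -0.7] 3.2 w 42.8 q [-0.39 -0.02  1.9  -0.    1.26 -0.29]
```

View pics/s1.png

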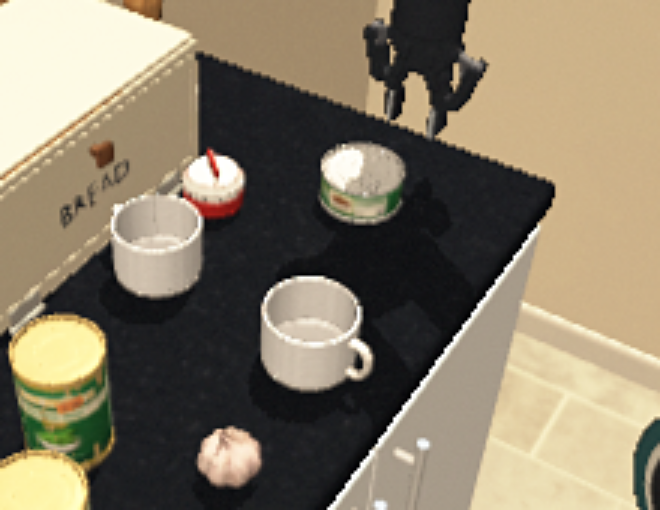

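The fingertips (crop (392,122) and (432,137)) are behind the low tin. The knuckle links spread to crop (365,30) and (487,68), so I need to check they clear the mugs.

Run:
```python
from h import *
u=np.array([.0982,.9952,0]);n=np.array([.9952,-.0982,0]);P=np.array([523.3,-188,0])
c=CP["scene"];R=np.array(c["R"]);t=np.array(c["t"]).ravel();o=-R.T@t
for q in[(392,122),(432,137),(385,95),(365,30),(372,62),(388,65),(487,68),(470,92),(440,103),(425,85),(430,110)]:
    d=R.T@np.linalg.solve(c["mtx"],[q[0]/3+180,q[1]/3+100,1]); k=((P-o)@u)/(d@u);X=o+k*d
    print(q,"lat",((X-P)@n).round(),"z",X[2].round())
```

```text
(392, 122) lat 26.0 z 35.0
(432, 137) lat -25.0 z 38.0
(385, 95) lat 39.0 z 64.0
(365, 30) lat 72.0 z 131.0
(372, 62) lat 59.0 z 97.0
(388, 65) lat 39.0 z 102.0
(487, 68) lat -72.0 z 144.0
(470, 92) lat -59.0 z 110.0
(440, 103) lat -28.0 z 83.0
(425, 85) lat -7.0 z 97.0
(430, 110) lat -17.0 z 70.0
```

Near the mug faces (lat ±48) the links are at z≈80 or higher, above the 60 mm mugs. I'll push slowly and then look again before the gap.

{"api": "carry_out", "payload": {"targets": [{"jaw":0,"travel":[0.08,0,0],"twist":0},{"jaw":0,"travel":[0.15,0,0],"twist":0},{"jaw":0,"travel":[0.18,0,0],"twist":0},{"jaw":0,"travel":[0.21,0,0],"twist":0},{"jaw":0,"travel":[0.24,0,0],"twist":0},{"jaw":0,"travel":[0.27,0,0],"twist":0},{"jaw":0,"travel":[0.3,0,0],"twist":0},{"jaw":0,"travel":[0.34,0,0],"twist":0},{"jaw":0,"travel":[0.38,0,0],"twist":0},{"jaw":0,"travel":[0.42,0,0],"twist":0},{"jaw":0,"travel":[0.46,0,0],"twist":0},{"jaw":0,"travel":[0.5,0,0],"twist":0},{"jaw":0,"travel":[0.54,0,0],"twist":0},{"jaw":0,"travel":[0.58,0,0],"twist":0},{"jaw":0,"travel":[0.62,0,0],"twist":0},{"jaw":0,"travel":[0.65,0,0],"twist":0},{"jaw":0,"travel":[0.65,0,0],"twist":0},{"jaw":0,"travel":[0.65,0,0],"twist":0}]}}

```text
clock: 4.75
position: [535.2, -57.5, 8.7]
tool_rot: [0.0, 0.74, 0.672, -0.0]
contact_force: [0.1, -0.3, 0.1]
width: 42.6
finger_force: 0.0
```

```bash
python3 st.py
cat > low.py <<'E'
from fit import *
import sys
al=float(sys.argv[1]);u=np.array([.0982,.9952]);n=np.array([.9952,-.0982]);m=np.array([552.2,122.6])
I={c:env.snapshot(c) for c in("scene","top")};G={c:grad(I[c]) for c in I}
for cs in(("scene",),("top",),("top","scene")):
    p,s=fit(G,cs,tuple(m+al*u),43,40);d=p-m;print(cs,p.round(1),"along",(d@u).round(1),"lat",(d@n).round(1),"to tall",np.hypot(*(p-[576.3,325.5])).round(1),round(s/len(cs)))
k=sys.argv[2];cv2.imwrite(f"pics/{k}.png",np.hstack([cv2.resize(I["scene"][120:280,170:330],(390,390)),cv2.resize(I["top"][130:270,150:290+100],(650,390))[:,:400]])[...,::-1])
E
python3 low.py -133 s2
```

```text
pos [535.2 -57.5   8.7] ang 84.47 along -180.9 lat(tool y) 0.8 F [ 0.1 -0.3  0.1] 4.75 w 42.6 q [-0.15 -0.06  1.94 -0.    1.26 -0.06]
('scene',) [513.4  -7.1] along -132.9 lat -25.8 to tall 338.5 94
('top',) [529.1 -30.3] along -154.4 lat -8.0 to tall 358.9 43
('top', 'scene') [524.6   2.3] along -122.4 lat -15.7 to tall 327.3 54
```

View pics/s2.png

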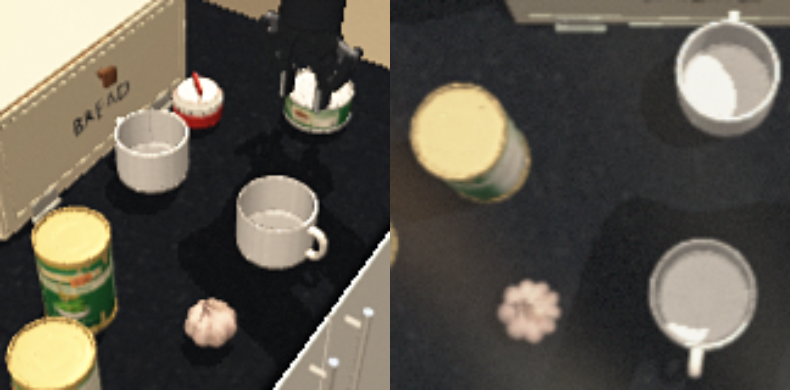

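The pictures show the low tin still at scene ≈(301,161) with the fingers seemingly above or in front of it and no force. I'll look closer at that.

Run:
```python
from h import *
im=env.snapshot("scene")[...,::-1].copy();t=env.snapshot("top")[...,::-1]
a=cv2.resize(im[110:190,260:350],(540,480),interpolation=cv2.INTER_CUBIC)
b=cv2.resize(t[140:300,300:386],(258,480),interpolation=cv2.INTER_CUBIC)
for z in(8.7,40,73): 
    q=(proj("scene",(535.2,-57.5,z))-[260,110])*6;cv2.circle(a,tuple(int(v) for v in q),4,(0,0,255),1);print(z,q)
cv2.imwrite("pics/s3.png",np.hstack([a,b]))
```

```text
8.7 [201.28332479 357.39786751]
40 [205.84217015 309.40852234]
73 [210.83725051 256.82708636]
```

View pics/s3.png

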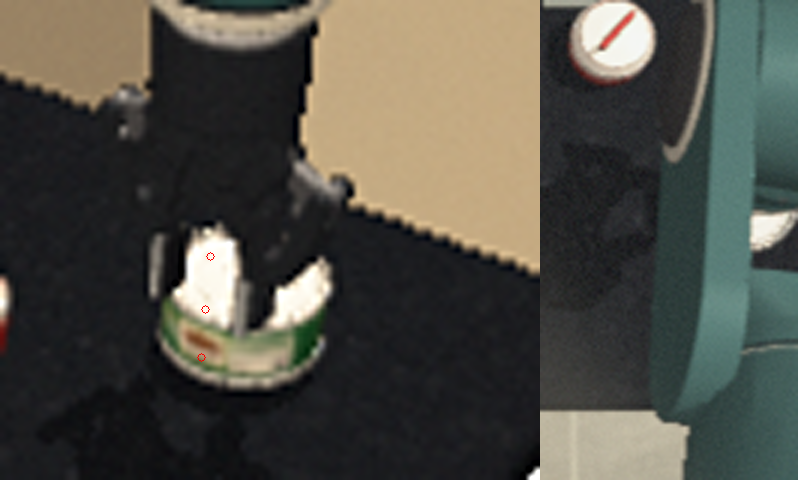

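The fingertips are passing just over the tin's top, so they sit about 30 mm higher than the reading says. The earlier view gave tips at z≈35–40 as well. I'll back out over the tin and then feel for the worktop behind it.

{"api": "carry_out", "payload": {"targets": [{"jaw":0,"travel":[0,0,-0.05],"twist":0},{"jaw":0,"travel":[0,0,-0.1],"twist":0},{"jaw":0,"travel":[-0.15,0,-0.1],"twist":0},{"jaw":0,"travel":[-0.3,0,-0.1],"twist":0},{"jaw":0,"travel":[-0.45,0,-0.1],"twist":0},{"jaw":0,"travel":[-0.6,0,-0.1],"twist":0},{"jaw":0,"travel":[-0.65,0,-0.1],"twist":0},{"jaw":0,"travel":[-0.65,0,-0.05],"twist":0},{"jaw":0,"travel":[-0.65,0,0],"twist":0},{"jaw":0,"travel":[-0.65,0,0],"twist":0},{"jaw":0,"travel":[-0.65,0,0],"twist":0},{"jaw":0,"travel":[-0.65,0,0],"twist":0}]}}

```text
clock: 5.95
position: [522.7, -186.3, 8.8]
tool_rot: [-0.0, 0.74, 0.672, -0.0]
contact_force: [0.5, 0.1, 0.7]
width: 42.6
finger_force: 0.0
```

```bash
python3 st.py; python3 low.py -220 s4
python3 - <<'E'
from h import *
im=env.snapshot("scene")[...,::-1].copy();t=env.snapshot("top")[...,::-1]
p=env.sense()["position"]
a=cv2.resize(im[80:180,260:350],(486,540),interpolation=cv2.INTER_CUBIC)
b=cv2.resize(t[140:320,330:430],(300,540),interpolation=cv2.INTER_CUBIC)
for z in(0,40): 
    q=(proj("scene",(p[0],p[1],z))-[260,80])*5.4;cv2.circle(a,tuple(int(v) for v in q),4,(0,0,255),1)
    q=(proj("top",(p[0],p[1],z))-[330,140])*3;cv2.circle(b,tuple(int(v) for v in q),3,(0,0,255),1)
cv2.imwrite("pics/s4.png",np.hstack([a,b]))
E
```

```text
pos [ 522.7 -186.3    8.8] ang 84.49 along -310.3 lat(tool y) 1.0 F [0.5 0.1 0.7] 5.95 w 42.6 q [-0.39 -0.02  1.91  0.    1.26 -0.29]
('scene',) [534.3 -95.3] along -218.6 lat 3.6 to tall 422.9 234
('top',) [533.5 -97.5] along -220.8 lat 3.0 to tall 425.1 221
('top', 'scene') [533.8 -97.3] along -220.6 lat 3.3 to tall 424.9 227
```

View pics/s4.png

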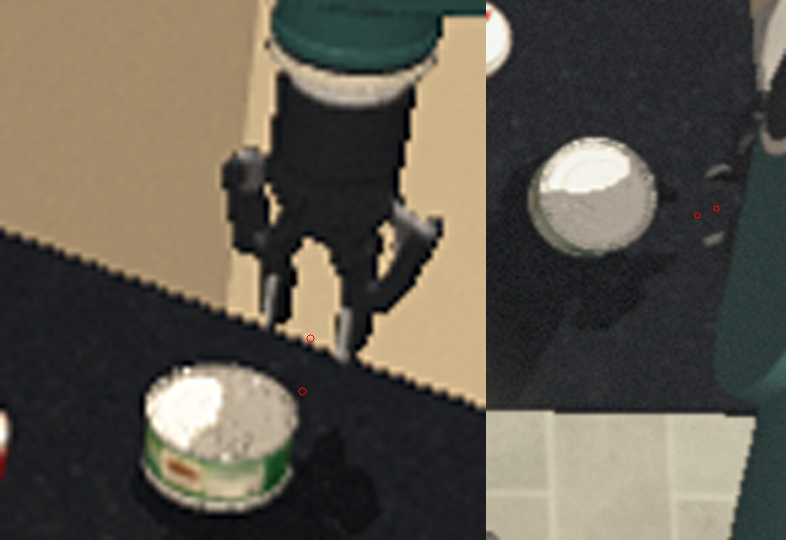

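The tin is untouched. Both views put the tips near z≈38–40, with xy right to about 2 mm, so the z reading is about 30 mm low. I'll lower 20 mm, giving tips at about z 18–20, and check the force.

{"api": "carry_out", "payload": {"targets": [{"jaw":0,"travel":[0,0,0.03],"twist":0},{"jaw":0,"travel":[0,0,0.06],"twist":0},{"jaw":0,"travel":[0,0,0.08],"twist":0},{"jaw":0,"travel":[0,0,0.1],"twist":0},{"jaw":0,"travel":[0,0,0.1],"twist":0},{"jaw":0,"travel":[0,0,0.1],"twist":0}]}}

```text
clock: 6.65
position: [522.3, -187.1, -11.7]
tool_rot: [-0.0, 0.741, 0.672, -0.0]
contact_force: [-0.3, 0.2, -0.3]
width: 42.5
finger_force: 0.0
```

No contact at a reading of z=-11.7, which confirms the offset. Now a slow push.

{"api": "carry_out", "payload": {"targets": [{"jaw":0,"travel":[0.08,-0.005,0],"twist":0},{"jaw":0,"travel":[0.14,-0.005,0],"twist":0},{"jaw":0,"travel":[0.17,-0.005,0],"twist":0},{"jaw":0,"travel":[0.2,-0.005,0],"twist":0},{"jaw":0,"travel":[0.23,-0.005,0],"twist":0},{"jaw":0,"travel":[0.26,-0.005,0],"twist":0},{"jaw":0,"travel":[0.29,-0.005,0],"twist":0},{"jaw":0,"travel":[0.32,-0.005,0],"twist":0},{"jaw":0,"travel":[0.35,-0.005,0],"twist":0},{"jaw":0,"travel":[0.38,-0.005,0],"twist":0},{"jaw":0,"travel":[0.41,-0.005,0],"twist":0},{"jaw":0,"travel":[0.44,-0.005,0],"twist":0},{"jaw":0,"travel":[0.47,-0.005,0],"twist":0},{"jaw":0,"travel":[0.5,-0.005,0],"twist":0},{"jaw":0,"travel":[0.53,-0.005,0],"twist":0},{"jaw":0,"travel":[0.55,-0.005,0],"twist":0},{"jaw":0,"travel":[0.55,-0.005,0],"twist":0},{"jaw":0,"travel":[0.55,-0.005,0],"twist":0}]}}

```text
clock: 8.15
position: [532.1, -77.2, -11.5]
tool_rot: [-0.0, 0.74, 0.672, 0.0]
contact_force: [-0.4, -0.6, -0.6]
width: 42.5
finger_force: 0.0
```

```bash
python3 st.py; python3 low.py -152 s5
```

```text
pos [532.1 -77.2 -11.5] ang 84.45 along -200.8 lat(tool y) -0.4 F [-0.4 -0.6 -0.6] 8.15 w 42.5 q [-0.19 -0.04  1.96  0.    1.22 -0.1 ]
('scene',) [537.3 -27.1] along -150.4 lat -0.1 to tall 354.8 234
('top',) [537.9 -27.6] along -150.9 lat 0.5 to tall 355.2 179
('top', 'scene') [537.7 -27.6] along -150.9 lat 0.3 to tall 355.2 206
```

The tin moved and is centred (lat 0.2). Next, through the gap.

{"api": "carry_out", "payload": {"targets": [{"jaw":0,"travel":[0.03,0,0],"twist":0},{"jaw":0,"travel":[0.07,0,0],"twist":0},{"jaw":0,"travel":[0.11,0,0],"twist":0},{"jaw":0,"travel":[0.15,0,0],"twist":0},{"jaw":0,"travel":[0.19,0,0],"twist":0},{"jaw":0,"travel":[0.23,0,0],"twist":0},{"jaw":0,"travel":[0.27,0,0],"twist":0},{"jaw":0,"travel":[0.31,0,0],"twist":0},{"jaw":0,"travel":[0.35,0,0],"twist":0},{"jaw":0,"travel":[0.38,0,0],"twist":0},{"jaw":0,"travel":[0.41,0,0],"twist":0},{"jaw":0,"travel":[0.44,0,0],"twist":0},{"jaw":0,"travel":[0.46,0,0],"twist":0},{"jaw":0,"travel":[0.46,0,0],"twist":0},{"jaw":0,"travel":[0.46,0,0],"twist":0}]}}

```text
clock: 9.5
position: [541.2, 14.2, -11.3]
tool_rot: [-0.0, 0.741, 0.672, 0.0]
contact_force: [0.2, -0.1, -0.3]
width: 42.8
finger_force: 0.0
```

```bash
python3 st.py; python3 low.py -59 s6
```

```text
pos [541.2  14.2 -11.3] ang 84.45 along -109.0 lat(tool y) -0.3 F [ 0.2 -0.1 -0.3] 9.5 w 42.8 q [-0.02 -0.03  1.95  0.    1.22  0.08]
('scene',) [547.5  64.6] along -58.2 lat 1.0 to tall 262.5 199
('top',) [547.9  64. ] along -58.7 lat 1.5 to tall 263.0 121
('top', 'scene') [547.9  64.1] along -58.6 lat 1.5 to tall 262.9 160
```

View pics/s6.png

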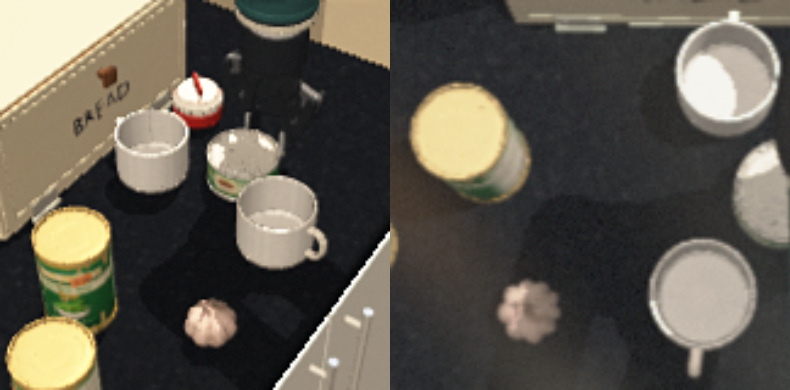

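The tin, at left-crop (243,163), is entering the gap about 1 mm off centre with nothing touching. Continuing.

{"api": "carry_out", "payload": {"targets": [{"jaw":0,"travel":[0.02,-0.005,0],"twist":0},{"jaw":0,"travel":[0.05,-0.005,0],"twist":0},{"jaw":0,"travel":[0.08,-0.005,0],"twist":0},{"jaw":0,"travel":[0.11,-0.005,0],"twist":0},{"jaw":0,"travel":[0.14,-0.005,0],"twist":0},{"jaw":0,"travel":[0.17,-0.005,0],"twist":0},{"jaw":0,"travel":[0.2,-0.005,0],"twist":0},{"jaw":0,"travel":[0.23,-0.005,0],"twist":0},{"jaw":0,"travel":[0.26,-0.005,0],"twist":0},{"jaw":0,"travel":[0.29,-0.005,0],"twist":0},{"jaw":0,"travel":[0.32,-0.005,0],"twist":0},{"jaw":0,"travel":[0.35,-0.005,0],"twist":0},{"jaw":0,"travel":[0.35,-0.005,0],"twist":0},{"jaw":0,"travel":[0.35,-0.005,0],"twist":0}]}}

```text
clock: 10.77
position: [546.9, 84.1, -11.4]
tool_rot: [-0.0, 0.74, 0.672, 0.0]
contact_force: [-0.5, -0.3, 0.5]
width: 42.8
finger_force: 0.0
```

```bash
python3 st.py; python3 low.py 12 s7
```

```text
pos [546.9  84.1 -11.4] ang 84.46 along -38.8 lat(tool y) -1.5 F [-0.5 -0.3  0.5] 10.7667 w 42.8 q [ 0.11 -0.01  1.92  0.    1.22  0.2 ]
('scene',) [549.8 134.5] along 11.6 lat -3.6 to tall 192.8 194
('top',) [553.2 134.4] along 11.9 lat -0.2 to tall 192.5 113
('top', 'scene') [551.4 134.3] along 11.6 lat -1.9 to tall 192.8 153
```

View pics/s7.png

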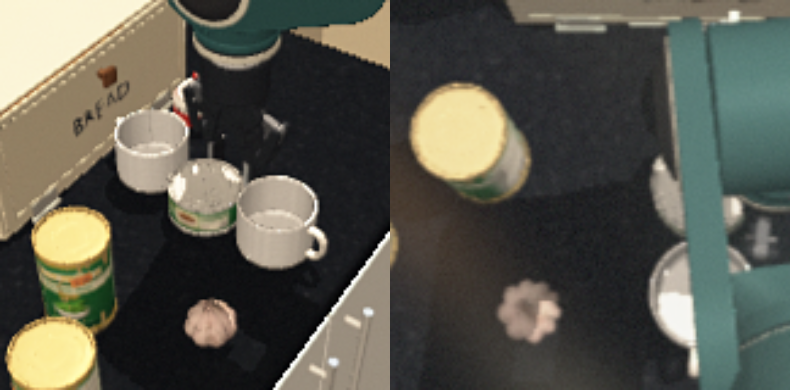

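The tin is mid-gap, clear of both mugs, with no force. Continuing.

{"api": "carry_out", "payload": {"targets": [{"jaw":0,"travel":[0.02,0.005,0],"twist":0},{"jaw":0,"travel":[0.05,0.005,0],"twist":0},{"jaw":0,"travel":[0.08,0.005,0],"twist":0},{"jaw":0,"travel":[0.11,0.005,0],"twist":0},{"jaw":0,"travel":[0.14,0.005,0],"twist":0},{"jaw":0,"travel":[0.17,0.005,0],"twist":0},{"jaw":0,"travel":[0.2,0.005,0],"twist":0},{"jaw":0,"travel":[0.23,0.005,0],"twist":0},{"jaw":0,"travel":[0.26,0.005,0],"twist":0},{"jaw":0,"travel":[0.29,0.005,0],"twist":0},{"jaw":0,"travel":[0.32,0.005,0],"twist":0},{"jaw":0,"travel":[0.35,0.005,0],"twist":0},{"jaw":0,"travel":[0.38,0.005,0],"twist":0},{"jaw":0,"travel":[0.4,0.005,0],"twist":0},{"jaw":0,"travel":[0.42,0.005,0],"twist":0},{"jaw":0,"travel":[0.42,0.005,0],"twist":0},{"jaw":0,"travel":[0.42,0.005,0],"twist":0}]}}

```text
clock: 12.28
position: [556.1, 167.5, -11.3]
tool_rot: [-0.0, 0.741, 0.672, 0.0]
contact_force: [0.2, 0.3, 0.5]
width: 42.6
finger_force: 0.0
```

```bash
python3 st.py; python3 low.py 96 s8
```

```text
pos [556.1 167.5 -11.3] ang 84.45 along 45.0 lat(tool y) -0.5 F [0.2 0.3 0.5] 12.2833 w 42.6 q [0.25 0.05 1.86 0.   1.22 0.35]
('scene',) [560.1 217.9] along 95.6 lat -1.5 to tall 108.8 231
('top',) [547.5 235.2] along 111.5 lat -15.8 to tall 94.8 79
('top', 'scene') [560.3 217.4] along 95.1 lat -1.2 to tall 109.3 139
```

Centres are 109 mm apart, a gap of about 28 mm. Advance 20 mm, back off, then rise.

{"api": "carry_out", "payload": {"targets": [{"jaw":0,"travel":[0.02,0,0],"twist":0},{"jaw":0,"travel":[0.04,0,0],"twist":0},{"jaw":0,"travel":[0.06,0,0],"twist":0},{"jaw":0,"travel":[0.08,0,0],"twist":0},{"jaw":0,"travel":[0.1,0,0],"twist":0},{"jaw":0,"travel":[0.1,0,0],"twist":0},{"jaw":0,"travel":[0.1,0,0],"twist":0},{"jaw":0,"travel":[0.06,0,0],"twist":0},{"jaw":0,"travel":[0.02,0,0],"twist":0},{"jaw":0,"travel":[0,0,0],"twist":0},{"jaw":0,"travel":[0,0,-0.1],"twist":0},{"jaw":0,"travel":[0,0,-0.25],"twist":0},{"jaw":0,"travel":[0,0,-0.4],"twist":0},{"jaw":0,"travel":[0,0,-0.55],"twist":0},{"jaw":0,"travel":[-0.2,0,-0.6],"twist":0},{"jaw":0,"travel":[-0.4,0,-0.6],"twist":0},{"jaw":0,"travel":[-0.6,0,-0.6],"twist":0},{"jaw":0,"travel":[-0.8,0,-0.6],"twist":0},{"jaw":0,"travel":[-0.8,0,-0.6],"twist":0},{"jaw":0,"travel":[-0.8,0,-0.6],"twist":0}]}}

```text
clock: 14.05
position: [540.3, 5.7, 108.9]
tool_rot: [0.0, 0.742, 0.67, 0.0]
contact_force: [-0.2, 0.2, -0.2]
width: 42.5
finger_force: 0.0
```

```bash
python3 st.py; python3 low.py 115 s9
python3 - <<'E'
from fit import *
I={c:env.snapshot(c) for c in("scene","top")};G={c:grad(I[c]) for c in I}
for c in G: print("tall",c,fit(G,(c,),(576,325),37.5,110)[0].round(1))
E
```

```text
pos [540.3   5.7 108.9] ang 84.21 along -117.5 lat(tool y) -0.4 F [-0.2  0.2 -0.2] 14.05 w 42.5 q [-0.04 -0.14  1.85  0.    1.44  0.06]
('scene',) [562.5 237.5] along 115.4 lat -1.0 to tall 89.0 209
('top',) [564.7 237.1] along 115.2 lat 1.2 to tall 89.2 226
('top', 'scene') [563.2 236.7] along 114.7 lat -0.3 to tall 89.7 217
tall scene [577.2 324.5]
tall top [575.4 324.3]
```

View pics/s9.png

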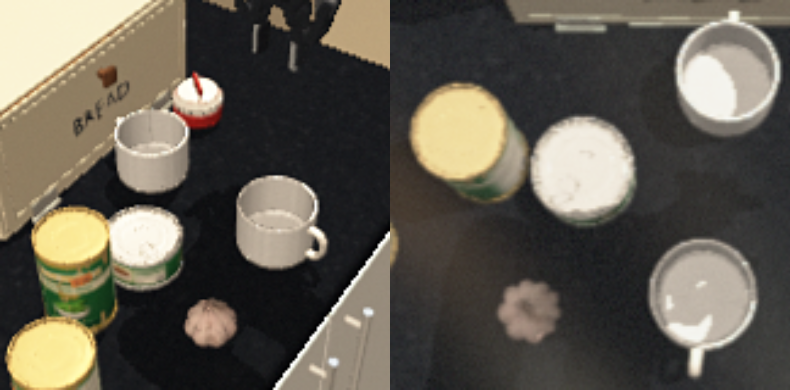

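The low tin stands beside the tall tin with a gap of about 8 mm. The tall tin, garlic and timer are where they started, and the gripper is clear.

```bash
python3 -c "
from plant import env
print(env.finish_job())"
```

```text
the job is handed in; nothing more can be done
None
```

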